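# Refit the air-filter cover of a bench analyser

### The job

The analyser's air-filter bay stands open. Pick its cover up by the handle from the bench, hook the cover's lip under the ledge on the near side of the bay with the other end still raised, then swing it down and press that end home until the spring catch snaps over it, so that the cover sits flush in the bay. Let go of it, and leave the bottles, tip box and reservoir where they stand.

Things in the scene. Friction and masses are not known exactly. Their poses are not given: they have to be found in the camera images.
- analyser: White bench instrument 300 (x) x 380 (y) x 130 mm high, fixed; origin at the centre of its underside, z up, -x its front, facing the robot. In its flat top deck (z 130 mm) is the open air-filter bay: x -85 to +68 mm, y -18.5 to +98.5 mm. A console stands 24 mm above the deck at y -185 to -85, x -140 to +90 mm.
- bay (a point): Middle of the bay, 10 mm below the deck, where the middle of the seated cover's underside lies (1.5 mm play in x, 3.5 in y); axes as the analyser's, and the seated cover's axes point the same way. Seats 8 mm wide along both sides and 10 mm at the far end are at this height; dark foam fills the bottom, its top 26 mm below the deck.
- ledge (a point): Middle of the ledge's edge, on top of the deck; axes as the analyser's. The ledge is the near (-x) edge of the bay, 4 mm thick. Under it a pocket as wide as the bay reaches 18 mm farther to -x and is clear to 40 mm below the deck. The cover's lip goes in here, towards -x; the seats begin 7 mm to +x of this edge.
- catch_nose (a point): Tip of the black catch nose, its lower edge, 1 mm above the deck; axes as the analyser's. The nose is 36 mm wide and sticks out 7 mm to -x over the bay's far end from a grey housing (28 x 52 x 20 mm high) on the deck; its bevel rises from 4 mm above the deck at the tip to 17 mm at the bay's far wall. With the small tab on top it is 26 mm high.
- catch (a joint): How far the nose is pushed back into its housing, m: 0 sprung fully out, 0.010 fully back. Spring 5 N at 0, 8 N at 0.007. The cover's end pushes it back as it is pressed down on the bevel; it snaps out over the cover once the cover's top is level with the deck. The cover's weight alone does not do it: it takes 5 to 15 N on the cover's top between handle and far end.
- cover_grip (a point): Centre of the bar of the cover's handle, where it is grasped, 40 mm above the cover's underside, over the plate's middle. Cover axes: z out of its top, y along the bar, -x towards the lip. Bar 12 (x) x 84 (y) x 16 mm high, 22 mm free under it; posts 10 mm wide at y -37 and +37 mm. The cover lies flat on the bench, handle up, lip roughly towards the robot; 0.14 to 0.28 kg.
- cover_lip (a point): Middle of the lip's free edge, half-way in its thickness; axes as the cover's. The cover is a pale grey plate 150 (x) x 110 (y) x 10 mm with dark louvre slots; the lip sticks out 14 mm from its -x end, level with the underside, 90 mm wide, 4 mm thick. This point is 89 mm to -x of the plate's middle, 2 mm above the underside.
- cover_end (a point): Middle of the cover's other end (the one that the catch holds), on the top face, 75 mm to +x of the plate's middle; axes as the cover's.
- bottle: Bystander: glass bottle with blue cap, 86 mm across, 170 mm high, origin at the centre of its underside.
- jar: Bystander: small glass jar with blue cap, 60 mm across, 85 mm high, origin at the centre of its underside.
- tip_box: Bystander: white box of pipette tips, 120 x 85 x 67 mm, origin at the centre of its underside.
- reservoir: Bystander: white open tray, 85 x 125 x 35 mm, origin at the centre of its underside.
Things that resemble listed ones, but are neither listed nor needed, are in the scene too. Leave any orange look-alike of the part that bears cover_grip alone.

How it is judged:
By the outcome, as a careful person would: the job done as asked, in the order asked, and still so for the second after the job is handed in, with the robot touching nothing.
It also fails if it takes over 45 s, if anything falls off the work surface, if the arm or the gripper's body presses on something with over 40 N, if the wrist force passes 120 N, or if a joint passes its speed limit or range.

### The arm

A 6-joint arm with a two-finger parallel gripper is mounted at the origin on the work surface. World frame = base frame: x ahead of the robot, y to its left, z up, the work surface at z = 0. Lengths are in m, angles in rad, forces in N, time in s.
With the tool pointing down it reaches from about 0.25 to 0.725 m from the base axis. Payload 4 kg.
Tool frame: the origin (TCP) lies midway between the tips of the shut fingers; the grasp point (between the pads) lies 19 mm behind it; z points along the fingers, y is the direction in which the jaws open and shut (so a half turn about z gives the same grasp; the last joint's range is limited). The gripper opens to 85 mm and grips with 20 to 120 N. Pads are 22 mm wide; open, the fingers measure 114 mm over their backs; the gripper's body (76 mm by 85 mm) begins 54 mm behind the grasp point. The pads swing forward as they close: fully open they stand 13 mm farther back than shut.
Start: joints at [0, 0.241, 0.005, 1.335, 0, 1.571], TCP at [0.5, -0, 0.231] pointing down, gripper open.
Joint ranges: [-2.72, 2.72], [-1.05, 1.87], [-1.09, 1.28], [-1.99, 2.15], [-1.42, 1.44], [-3.14, 3.14]. Speed limits (rad/s): [2.79, 2.79, 3.14, 3.14, 3.14, 3.14].

### API

Orientations are given as a unit quaternion [x, y, z, w].
In Python, from workcell import bot, eyes, job gives the robot as it stands.
- The arm moves only by the shell command python3 -m crank 'ROWS'. ROWS is a JSON object of lists of equal length, an entry for each row: "dr": the turn, a rotation vector about the tool's x, y, z in rad, a list of three; "travel": the shift along the tool's x, y, z in m, a list of three; "hand": the finger opening in m, from 0 to 0.0854. In form: {"dr": [[wx, wy, wz], ...], "travel": [[x, y, z], ...], "hand": [hand, ...]}. A call has 1 to 10 rows; each row is the pose to reach, as a shift and turn from the pose commanded when the call began, along the tool's axes at that moment; what a row does not reach only later rows make up. A row lasts 1/8 s, in which the tool goes at most 62.5 mm and 10.7 degrees, less where a joint would pass 70% of its speed; a pose out of reach is approached as far as the arm can. A call with a gripper value outside its range is refused whole. The fingers move at their own pace and stop on an object; the grip force is fixed at half the most. Time passes only in rows, so rows that repeat a pose let the fingers close. It gives the time, the measured TCP pose, the force and the opening at its end, in the units of the state.
- bot.get_obs(): the state, without advancing time (a new reading comes with each control period).
- eyes.camera(name): name is "scene" or "side" or "wrist"; returns a dict with "color" (400x640x3 uint8, red, green, blue), "K" (3x3 intrinsics, pixels), "R" (3x3) and "t" (3): a world point X has camera coordinates R X + t; the wrist camera has in their place "T_tool_cam" (4x4, takes a point from camera to tool coordinates, whose origin is the TCP and whose axes are the flange's). Camera axes: x right, y down, z forward; pixel columns grow to the right and rows downward; lengths in m; the calibration is good to about 2 mm. A picture is of the moment at which its call begins: read the wrist's pose just before it. There is no depth.
- job.job_done(): hands the job in, once; it reports no verdict.
The state is a dict: "clock": time; "joint_pos": joint angles; "joint_vel": joint speeds; "tau": joint torques, N m; "eef_pos": TCP position; "tool_rot": TCP orientation; "ft_force": force on the tool from outside, world axes, zero at the start; "ft_torque": the same for the moment, N m; "grip_width": finger opening in m.
Only numpy, scipy, OpenCV 4.12 (cv2) and the standard library are available. Lean on these libraries where they do the work, as an engineer would, in place of code of your own. Each camera call takes 0.05 s, during which the arm holds its last target.

## Working session

There is one attempt and no reset: what is moved stays moved. The work goes in short steps, Python scripts to look and compute and a shell command to move; the robot and the scene stay as the last step left them, time stands still between calls to the robot, and variables do not carry over. Pictures are saved under pics/ and viewed, and the job is handed in when it is done.

```bash
mkdir -p pics; ls
python3 - <<'E'
from workcell import bot, eyes, job
import cv2
print(bot.get_obs())
for n in ["scene","side","wrist"]:
    c=eyes.camera(n); cv2.imwrite(f"pics/{n}0.png",c["color"][:,:,::-1])
    print(n,{k:v for k,v in c.items() if k!="color"})
E
```

```text
pics
{'clock': 0.0, 'joint_pos': array([8.15362156e-06, 2.41386437e-01, 3.74380522e-03, 1.33519483e+00,
       1.40835100e-05, 1.57081831e+00]), 'joint_vel': array([ 0.00180076,  0.00092772, -0.00035792,  0.00017498,  0.00060639,
        0.00091611]), 'tau': array([ 5.50268451e-04, -3.72315860e+01,  2.52406776e+01,  1.67737965e-02,
        2.29149265e-05,  1.14679995e-05]), 'eef_pos': array([4.99379504e-01, 8.34609677e-06, 2.30433677e-01]), 'tool_rot': array([ 0.70711131,  0.70710152, -0.00071668, -0.00072662]), 'ft_force': array([ 0.86591741, -0.15448566, -0.2763177 ]), 'ft_torque': array([-0.02304255,  0.03432677, -0.06692537]), 'grip_width': 0.08521266390308331}
scene {'K': array([[394.56081722,   0.        , 310.45510692],
       [  0.        , 394.56081722, 197.50914784],
       [  0.        ,   0.        ,   1.        ]]), 'R': array([[ 0.84332508,  0.5374022 , -0.00129747],
       [ 0.46029467, -0.72356502, -0.51437582],
       [-0.2773655 ,  0.43318881, -0.85756389]]), 't': array([-0.43003856, -0.18195561,  1.47083063])}
side {'K': array([[402.26325719,   0.        , 323.89646036],
       [  0.        , 402.26325719, 206.72666767],
       [  0.        ,   0.        ,   1.        ]]), 'R': array([[-0.91967425, -0.39252596,  0.01107464],
       [-0.3034778 ,  0.69257444, -0.65440192],
       [ 0.24919973, -0.6051975 , -0.75606579]]), 't': array([0.47945658, 0.24553493, 1.34410565])}
wrist {'K': array([[292.99250158,   0.        , 318.72692182],
       [  0.        , 292.99250158, 198.98612654],
       [  0.        ,   0.        ,   1.        ]]), 'T_tool_cam': array([[-3.63025628e-04, -9.61153230e-01, -2.76015101e-01,
         6.89613928e-02],
       [ 9.99999926e-01, -3.14629937e-04, -2.19618493e-04,
        -4.78894989e-04],
       [ 1.24244410e-04, -2.76015161e-01,  9.61153274e-01,
        -1.41684228e-01],
       [ 0.00000000e+00,  0.00000000e+00,  0.00000000e+00,
         1.00000000e+00]])}
```

View pics/scene0.png

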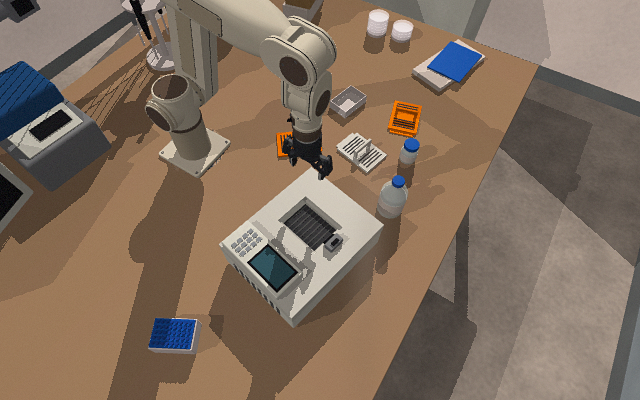

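View pics/side0.png

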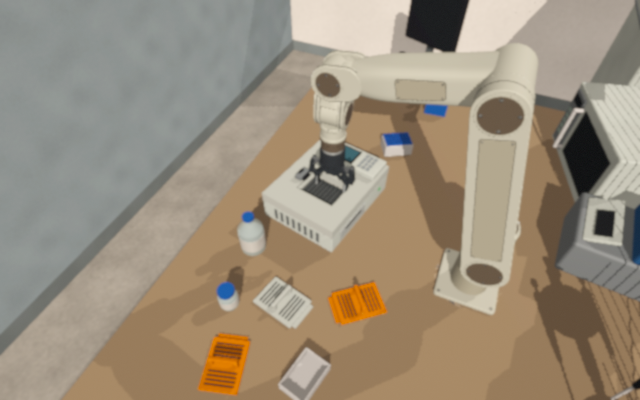

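View pics/wrist0.png

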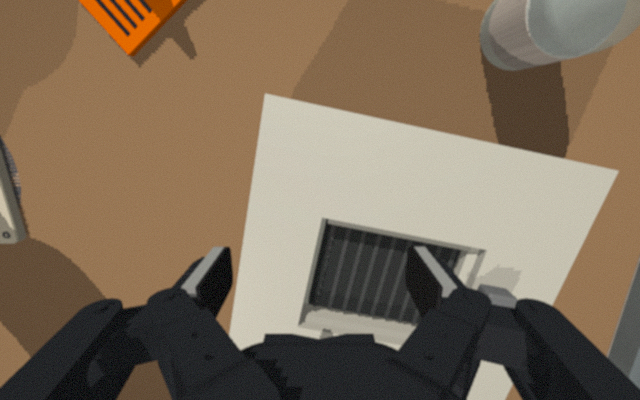

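The cover is the pale plate at (362,152) in the scene view and (283,302) in the side view. The analyser is under the gripper, and there are two orange look-alikes. I'll enlarge crops to pick corners.

```bash
cat > h.py <<'E'
import numpy as np, cv2
from workcell import bot, eyes
from scipy.spatial.transform import Rotation as Rn
def ray(c,u,v,obs=None):
    d=np.linalg.inv(c["K"])@np.array([u,v,1.])
    if "R" in c: return -c["R"].T@c["t"], c["R"].T@d
    T=c["T_tool_cam"]; Rt=Rn.from_quat(obs["tool_rot"]).as_matrix()
    return obs["eef_pos"]+Rt@T[:3,3], Rt@T[:3,:3]@d
def plane(c,u,v,z,obs=None):
    o,d=ray(c,u,v,obs); return o+d*(z-o[2])/d[2]
def proj(c,X,obs=None):
    X=np.asarray(X,float)
    if "R" in c: p=c["R"]@X+c["t"]
    else:
        T=c["T_tool_cam"]; Rt=Rn.from_quat(obs["tool_rot"]).as_matrix()
        p=T[:3,:3].T@(Rt.T@(X-obs["eef_pos"])-T[:3,3])
    q=c["K"]@p; return q[:2]/q[2]
def tri(rays):
    A=0;b=0
    for o,d in rays:
        d=d/np.linalg.norm(d); P=np.eye(3)-np.outer(d,d); A=A+P; b=b+P@o
    return np.linalg.solve(A,b)
def crop(img,x,y,w,h,s,fn):
    r=cv2.resize(img[y:y+h,x:x+w],None,fx=s,fy=s,interpolation=cv2.INTER_CUBIC)
    for i in range(0,w,10): cv2.putText(r,str(x+i),(i*s,8),0,.3,(255,0,0),1)if i%20==0 else 0; cv2.line(r,(i*s,0),(i*s,4),(255,0,0),1)
    for i in range(0,h,10): cv2.putText(r,str(y+i),(0,i*s+3),0,.3,(255,0,0),1)
    cv2.imwrite(fn,r[:,:,::-1])
E
python3 - <<'E'
from h import *
i=cv2.imread("pics/scene0.png")[:,:,::-1].copy(); crop(i,325,120,80,65,9,"pics/s1.png"); crop(i,210,160,190,170,4,"pics/s3.png")
i=cv2.imread("pics/side0.png")[:,:,::-1].copy(); crop(i,245,270,80,65,9,"pics/s2.png"); crop(i,250,130,150,120,5,"pics/s4.png")
E
```

```text
(no output)
```

View pics/s1.png

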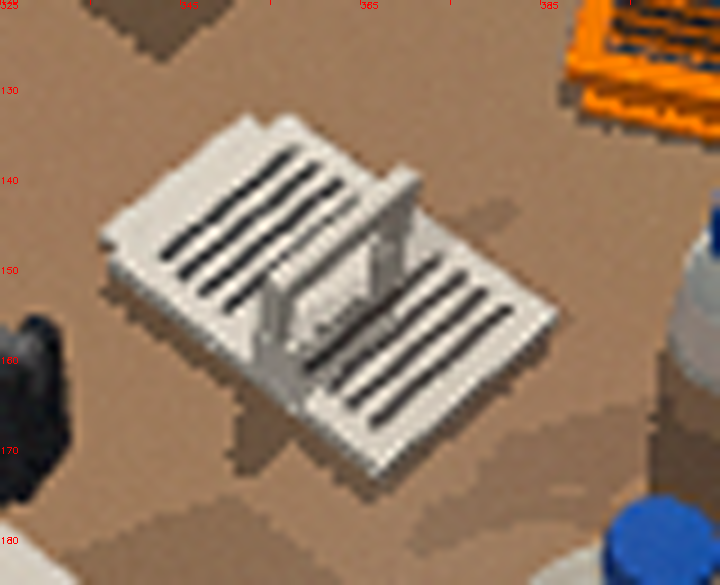

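View pics/s2.png

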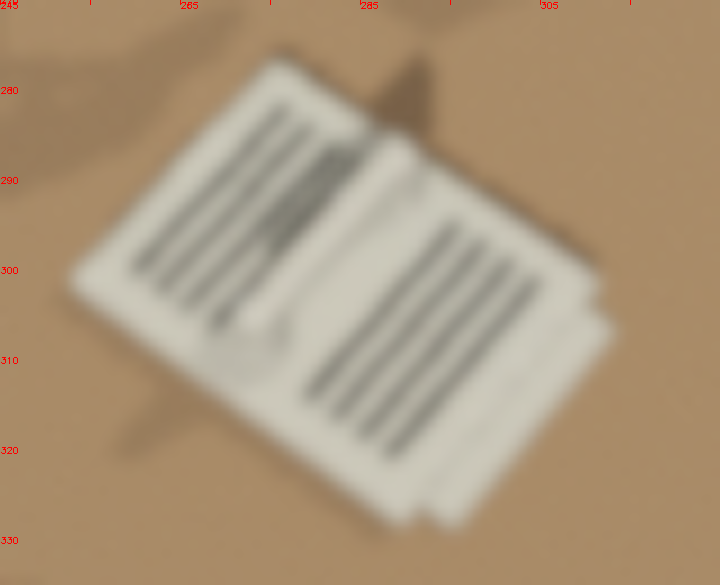

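View pics/s3.png

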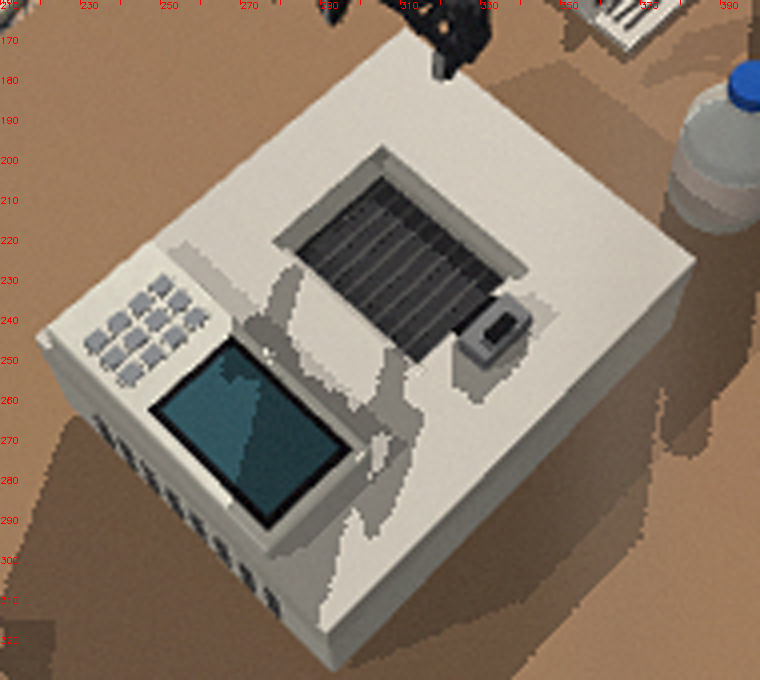

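View pics/s4.png

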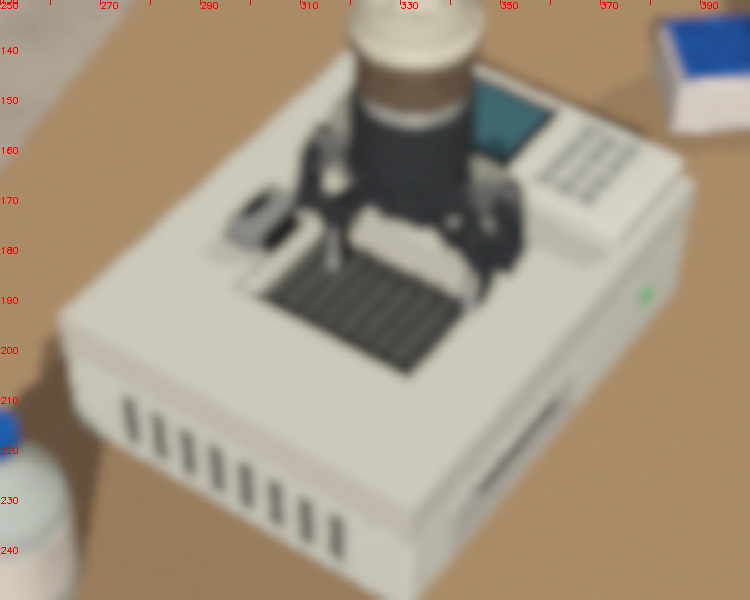

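Run:
```python
from h import *
np.set_printoptions(precision=4,suppress=True)
S=eyes.camera("scene"); D=eyes.camera("side")
for n,u,v in [("far R",386.5,155),("far L",367,172),("plate lip R",357,133)]: print("cov scene",n,plane(S,u,v,.01))
for n,u,v in [("lip R",352.5,133),("lip L",336.5,146.5)]: print("cov scene",n,plane(S,u,v,.004))
for n,u,v in [("far R",253,301),("far L",276,276.5),("lip R",290,328),("lip L",311,300.5)]: print("cov side",n,plane(D,u,v,.01))
for n,u,v in [("L",312.5,305.5)]: pass
for n,u,v in [("nearlip",305.5,197),("nearR",278,220.5),("far",341.5,228.5)]: print("bay scene",n,plane(S,u,v,.13))
for n,u,v in [("a",312,167.5),("b",384,224),("c",292,317.5)]: print("deck scene",n,plane(S,u,v,.13))
for n,u,v in [("b",262,193),("a",331,233)]: print("deck side",n,plane(D,u,v,.13))
for n,u,v in [("nearlip",331,205),("far",297,188)]: print("bay side",n,plane(D,u,v,.13))
# handle bar
for p,q in [((369.7,139.5),(288.5,285.5)),((355,150.5),(273,303.5))]:
    print("bar",tri([ray(S,*p),ray(D,*q)]), plane(S,*p,.048),plane(D,*q,.048))
```

```text
cov scene far R [0.6173 0.3488 0.01  ]
cov scene far L [0.5929 0.244  0.01  ]
cov scene plate lip R [0.4757 0.382  0.01  ]
cov scene lip R [0.4593 0.3776 0.004 ]
cov scene lip L [0.4409 0.2889 0.004 ]
cov side far R [0.6141 0.3553 0.01  ]
cov side far L [0.5887 0.2469 0.01  ]
cov side lip R [0.4668 0.3893 0.01  ]
cov side lip L [0.4462 0.2806 0.01  ]
bay scene nearlip [ 0.5051 -0.0204  0.13  ]
bay scene nearR [ 0.4805 -0.1324  0.13  ]
bay scene far [ 0.6524 -0.0542  0.13  ]
deck scene a [0.4627 0.0837 0.13  ]
deck scene b [0.7506 0.0258 0.13  ]
deck scene c [ 0.6735 -0.3454  0.13  ]
deck side b [0.7485 0.0265 0.13  ]
deck side a [0.4585 0.0922 0.13  ]
bay side nearlip [ 0.5045 -0.0192  0.13  ]
bay side far [ 0.6463 -0.0449  0.13  ]
bar [0.5329 0.3075 0.0879] [0.5418 0.3499 0.048 ] [0.5241 0.2794 0.048 ]
bar [0.5304 0.3237 0.0035] [0.5213 0.2774 0.048 ] [0.5398 0.354  0.048 ]
```

Run:
```python
from h import *
np.set_printoptions(precision=4,suppress=True)
i=cv2.imread("pics/wrist0.png")[:,:,::-1].copy(); crop(i,290,205,210,140,4-1,"pics/w1.png")
o=bot.get_obs(); W=eyes.camera("wrist")
for n,u,v in [("a",265,94),("b",617,171)]: print("deck wrist",n,plane(W,u,v,.13,o))
g=cv2.cvtColor(W["color"],cv2.COLOR_RGB2GRAY)
# subpixel line on deck left edge (a->b) and front edge
```

```text
deck wrist a [0.4571 0.0846 0.13  ]
deck wrist b [0.7488 0.0237 0.13  ]
```

View pics/w1.png

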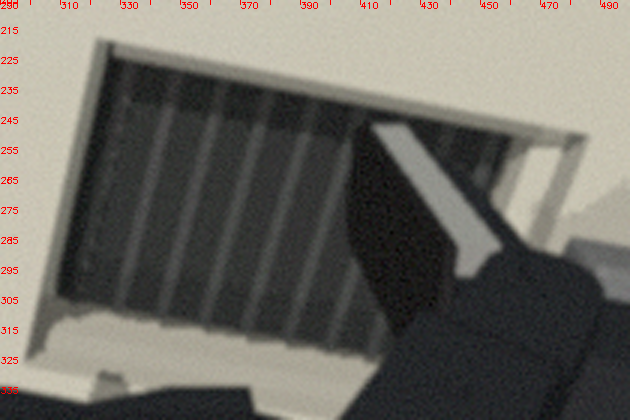

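```bash
cat >> h.py <<'E'
def fit(model,meas):
    m=np.array(model,float);p=np.array(meas,float)[:,:2]
    mc,pc=m.mean(0),p.mean(0); a=m-mc;b=p-pc
    th=np.arctan2((a[:,0]*b[:,1]-a[:,1]*b[:,0]).sum(),(a*b).sum())
    R=np.array([[np.cos(th),-np.sin(th)],[np.sin(th),np.cos(th)]])
    t=pc-R@mc; return th,t,R,(p-(m@R.T+t))
E
python3 - <<'E'
from h import *
np.set_printoptions(precision=4,suppress=True)
o=bot.get_obs(); W=eyes.camera("wrist")
uv=[(265,94),(617,171),(322.3,217.7),(485.7,250.3),(298.3,325)]
M=[(-.15,.19),(.15,.19),(-.085,.0985),(.068,.0985),(-.085,-.0185)]
P=[plane(W,u,v,.13,o) for u,v in uv]
th,t,R,res=fit(M,P); print(np.degrees(th),t,"\n",res*1e3); print("bay",R@[-.0085,.04]+t)
S=eyes.camera("scene")
uv=[(312,167.5),(384,224),(292,317.5),(305.5,197),(278,220.5),(341.5,228.5)]
M2=[(-.15,.19),(.15,.19),(.15,-.19),(-.085,.0985),(-.085,-.0185),(.068,.0985)]
P=[plane(S,u,v,.13) for u,v in uv]
th,t,R,res=fit(M2,P); print(np.degrees(th),t,"\n",res*1e3); print("bay",R@[-.0085,.04]+t)
E
```

```text
-11.854674854917137 [ 0.5647 -0.1312] 
 [[ 0.3159 -0.9498]
 [-1.3731 -0.3176]
 [ 0.5816 -0.5031]
 [-0.878  -0.4176]
 [ 1.3536  2.188 ]]
bay [ 0.5646 -0.0903]
-11.844286637774363 [ 0.567  -0.1323] 
 [[ 3.4743 -0.7895]
 [-2.2233  2.8846]
 [-1.3539  3.6476]
 [ 1.0476 -1.9658]
 [ 0.4289  0.5937]
 [-1.3735 -4.3706]]
bay [ 0.5669 -0.0914]
```

```bash
python3 -m crank '{"dr":[[0,0,0.04],[0,0,0.1],[0,0,0.16],[0,0,0.2],[0,0,0.23],[0,0,0.23],[0,0,0.23],[0,0,0.23]],"travel":[[0.03,0.003,0],[0.085,0.009,0],[0.145,0.015,0.01],[0.205,0.022,0.03],[0.26,0.027,0.05],[0.3,0.032,0.06],[0.315,0.033,0.06],[0.315,0.033,0.06]],"hand":[0.085,0.085,0.085,0.085,0.085,0.085,0.085,0.085]}'
python3 - <<'E'
from h import *
o=bot.get_obs(); W=eyes.camera("wrist"); print(o["eef_pos"],o["tool_rot"],o["clock"])
cv2.imwrite("pics/w2.png",W["color"][:,:,::-1])
E
```

```text
clock: 1.4
eef_pos: [0.5329, 0.3155, 0.1713]
tool_rot: [0.783, 0.622, -0.0, 0.0]
ft_force: [-0.4, -1.1, 0.7]
grip_width: 0.0851
[0.53294892 0.31547815 0.17128254] [ 7.83171593e-01  6.21805597e-01 -1.24224670e-04  1.97151820e-04] 1.4
```

View pics/w2.png

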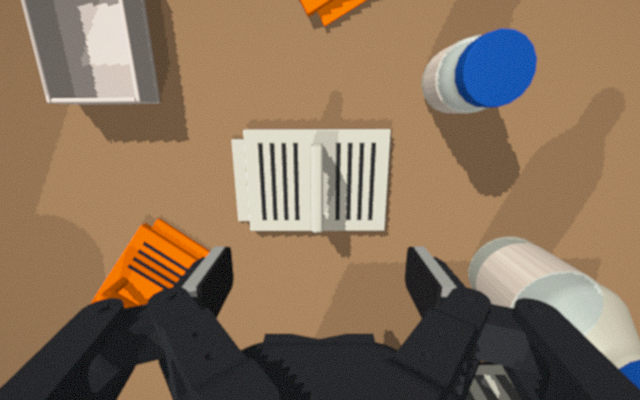

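The wrist view shows the cover at columns 233–390 and rows 129–232, with its bar at about column 317. The jar is near (490,70), and the bottle is at lower right, outside the finger path.

Run:
```python
from h import *
np.set_printoptions(precision=4,suppress=True)
o=bot.get_obs(); W=eyes.camera("wrist")
crop(W["color"],225,120,175,120,4,"pics/w3.png")
uv=[(243.5,129.5),(390.5,129.5),(387,231),(250.5,232)]
M=[(-.075,.055),(.075,.055),(.075,-.055),(-.075,-.055)]
P=[plane(W,u,v,.01,o) for u,v in uv]
th,t,R,res=fit(M,P); print(np.degrees(th),t,"\n",res*1e3)
e=Rn.from_quat(o["tool_rot"]).as_matrix(); print("jaw yaw",np.degrees(np.arctan2(e[1,1],e[0,1])))
for u,v in [(317,145),(317,232)]: print(plane(W,u,v,.048,o))
```

```text
-12.74418318584276 [0.5319 0.3141] 
 [[ 0.6415  0.7605]
 [-1.3362 -0.0135]
 [ 1.2695 -0.6047]
 [-0.5748 -0.1423]]
jaw yaw -13.1828608889358
[0.5412 0.3566 0.048 ]
[0.522  0.2751 0.048 ]
```

View pics/w3.png

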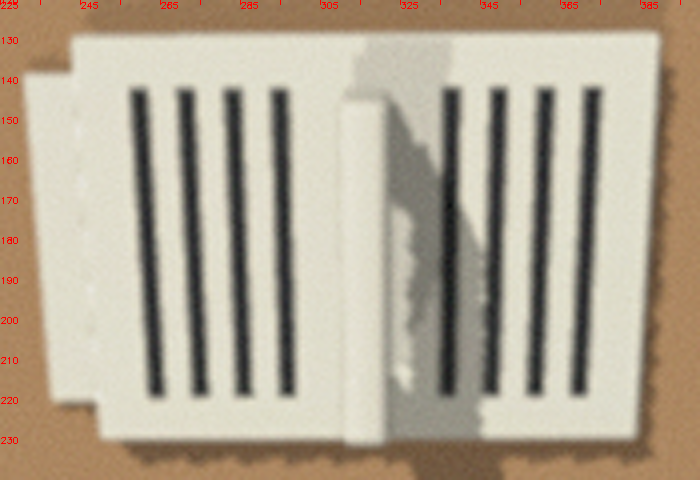

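```bash
python3 -m crank '{"dr":[[0,0,0],[0,0,0],[0,0,0],[0,0,0],[0,0,0]],"travel":[[0,-0.001,0.04],[0,-0.001,0.09],[0,-0.001,0.13],[0,-0.001,0.15],[0,-0.001,0.15]],"hand":[0.085,0.085,0.085,0.085,0.085]}'; python3 -m crank '{"dr":[[0,0,0],[0,0,0],[0,0,0],[0,0,0],[0,0,0],[0,0,0]],"travel":[[0,0,0],[0,0,0],[0,0,0],[0,0,0],[0,0,0],[0,0,0]],"hand":[0.06,0.03,0,0,0,0]}'
```

```text
clock: 2.12
eef_pos: [0.5311, 0.3127, 0.0202]
tool_rot: [0.784, 0.62, -0.002, -0.0]
ft_force: [-0.1, 0.5, 0.0]
grip_width: 0.0851
clock: 2.88
eef_pos: [0.5323, 0.3156, 0.0221]
tool_rot: [0.784, 0.621, 0.001, -0.0]
ft_force: [-0.5, -0.7, 4.7]
grip_width: 0.0109
```

```bash
python3 -m crank '{"dr":[[0,0,0],[0,0,0],[0,0,0],[0,0,0],[0,0,0],[0,0,0],[0,0,0]],"travel":[[0,0,-0.02],[0,0,-0.06],[0,0,-0.12],[0,0,-0.18],[0,0,-0.22],[0,0,-0.23],[0,0,-0.23]],"hand":[0,0,0,0,0,0,0]}'
python3 - <<'E'
from h import *
for k in range(3):
  o=bot.get_obs(); W=eyes.camera("wrist"); print(o["eef_pos"],o["tool_rot"],o["ft_force"],o["ft_torque"],o["clock"])
cv2.imwrite("pics/w4.png",W["color"][:,:,::-1])
E
```

```text
clock: 3.75
eef_pos: [0.5317, 0.315, 0.2498]
tool_rot: [0.784, 0.621, -0.001, -0.0]
ft_force: [-0.1, 0.3, -3.7]
grip_width: 0.0109
[0.53174013 0.3150373  0.2498316 ] [ 7.83572306e-01  6.21299945e-01 -9.01757398e-04 -8.31755515e-05] [-0.07447784  0.34272014 -3.73326856] [-0.0003856   0.02333945 -0.00555444] 3.75
[0.5312125  0.31473526 0.24857907] [ 7.83561953e-01  6.21310035e-01 -2.10698391e-03 -2.58338424e-04] [ 0.50817579  0.09002201 -3.09852911] [0.00782305 0.03037026 0.01155754] 3.8
[0.53094901 0.31457173 0.24807273] [ 7.83587033e-01  6.21276073e-01 -2.69764547e-03 -3.54105822e-04] [-0.78339127 -0.30483626 -2.3005757 ] [-0.02027867 -0.02594198  0.02130364] 3.85
```

View pics/w4.png

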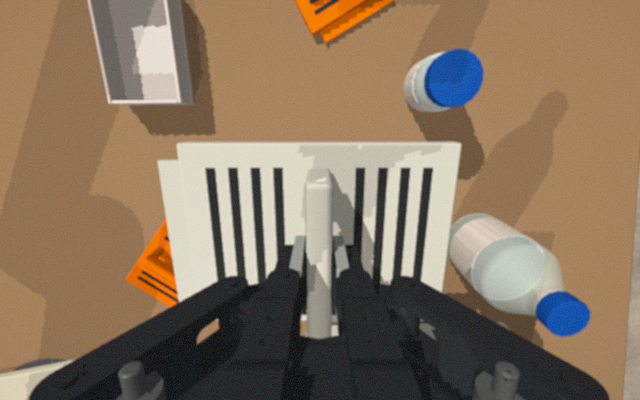

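```bash
cat >> h.py <<'E'
def toolplane(c,u,v,z):
    T=c["T_tool_cam"]; d=T[:3,:3]@np.linalg.inv(c["K"])@np.array([u,v,1.]); o=T[:3,3]
    return o+d*(z-o[2])/d[2]
YAW=np.radians(-11.85); BAY=np.array([.565,-.0903,.120])
d_off=0.0215
def target(theta,xr,zr,yoff=0.):
    """lip root-top (local -75,4 above underside) at bay x=xr mm (rel bay middle), z=zr mm rel deck; returns TCP pos, R"""
    c,s=np.cos(YAW),np.sin(YAW); Ra=np.array([[c,-s,0],[s,c,0],[0,0,1]])
    Rc=Ra@Rn.from_euler('y',-theta,degrees=True).as_matrix()
    root=BAY+Ra@np.array([xr/1e3,yoff,zr/1e3+.010])
    org=root-Rc@np.array([-.075,0,.004])
    Rt=Rc@np.array([[0,1,0],[1,0,0],[0,0,-1]]).astype(float)
    return org+Rc@np.array([DX,DY,d_off]),Rt
DX=DY=0.
def delta(p0,R0,p,R):
    return R0.T@(p-p0), Rn.from_matrix(R0.T@R).as_rotvec()
E
python3 - <<'E'
from h import *
np.set_printoptions(precision=4,suppress=True)
W=eyes.camera("wrist")
for u,v in [(178.5,143.5),(461,143.5)]: print(toolplane(W,u,v,.0115))
o=bot.get_obs();print(o["eef_pos"],o["tool_rot"],o["clock"])
E
```

```text
[ 0.0547 -0.0726  0.0115]
[0.0546 0.0731 0.0115]
[0.531  0.3146 0.2483] [ 0.7836  0.6213 -0.0026 -0.0003] 3.95
```

Run:
```python
from h import *
np.set_printoptions(precision=4,suppress=True)
W=eyes.camera("wrist");o=bot.get_obs()
print("bottle",plane(W,470,245,0,o), "jar", plane(W,425,95,0,o))
p0=np.array([.532,.3152,.251]); R0=Rn.from_euler('z',-13.18,degrees=True).as_matrix()@np.array([[0,1,0],[1,0,0],[0,0,-1]])
for a in [(0,-60,60),(20,-60,45),(20,-60,15),(20,-60,-4.5),(20,-69,-4.7),(20,-73,-6)]:
    p,R=target(*a); t,r=delta(p0,R0,p,R); print(a,"pos",p,"travel",t,"dr",r)
```

```text
bottle [0.7179 0.1545 0.    ] jar [0.6811 0.3741 0.    ]
(0, -60, 60) pos [ 0.5797 -0.0934  0.2075] travel [-0.3869  0.1396  0.0435] dr [ 0.      0.     -0.0232]
(20, -60, 45) pos [ 0.5694 -0.0912  0.2171] travel [-0.3872  0.1291  0.0339] dr [-0.3491  0.0041 -0.023 ]
(20, -60, 15) pos [ 0.5694 -0.0912  0.1871] travel [-0.3872  0.1291  0.0639] dr [-0.3491  0.0041 -0.023 ]
(20, -60, -4.5) pos [ 0.5694 -0.0912  0.1676] travel [-0.3872  0.1291  0.0834] dr [-0.3491  0.0041 -0.023 ]
(20, -69, -4.7) pos [ 0.5606 -0.0894  0.1674] travel [-0.3874  0.1201  0.0836] dr [-0.3491  0.0041 -0.023 ]
(20, -73, -6) pos [ 0.5567 -0.0886  0.1661] travel [-0.3875  0.1161  0.0849] dr [-0.3491  0.0041 -0.023 ]
```

```bash
python3 -m crank '{"dr":[[0,0,0],[0,0,0],[0,0,0],[-0.03,0,-0.01],[-0.1,0.001,-0.015],[-0.18,0.002,-0.02],[-0.26,0.003,-0.023],[-0.33,0.004,-0.023],[-0.349,0.004,-0.023],[-0.349,0.004,-0.023]],"travel":[[-0.03,0.01,0],[-0.08,0.027,0],[-0.14,0.047,0],[-0.2,0.067,0],[-0.255,0.085,0],[-0.305,0.102,0],[-0.35,0.117,0.01],[-0.377,0.126,0.025],[-0.387,0.129,0.034],[-0.387,0.129,0.034]],"hand":[0,0,0,0,0,0,0,0,0,0]}'
python3 - <<'E'
from h import *
np.set_printoptions(precision=4,suppress=True)
for k in range(2):
  o=bot.get_obs(); W=eyes.camera("wrist"); print(o["eef_pos"],o["tool_rot"],o["ft_force"],o["clock"])
p,R=target(20,-60,45);print(p,Rn.from_matrix(R).as_quat())
cv2.imwrite("pics/w5.png",W["color"][:,:,::-1])
c=eyes.camera("scene")["color"];crop(c,210,120,190,150,4,"pics/s5.png")
c=eyes.camera("side")["color"];crop(c,240,90,180,150,4,"pics/d5.png")
E
```

```text
clock: 5.25
eef_pos: [0.5672, -0.0915, 0.215]
tool_rot: [0.765, 0.62, 0.108, 0.133]
ft_force: [0.0, -0.1, -3.0]
grip_width: 0.0111
[ 0.5672 -0.0915  0.215 ] [0.7654 0.6204 0.1077 0.1331] [ 0.0444 -0.0651 -2.958 ] 5.25
[ 0.5684 -0.091   0.2162] [0.7649 0.6207 0.1086 0.1337] [ 0.2957  0.9076 -1.3702] 5.3
[ 0.5694 -0.0912  0.2171] [0.7645 0.6208 0.1095 0.1348]
```

View pics/w5.png

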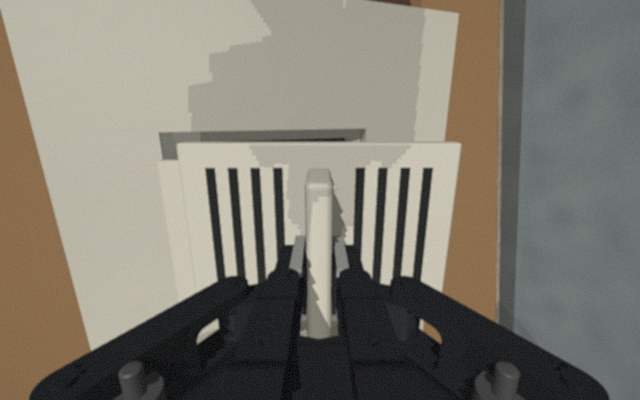

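View pics/s5.png

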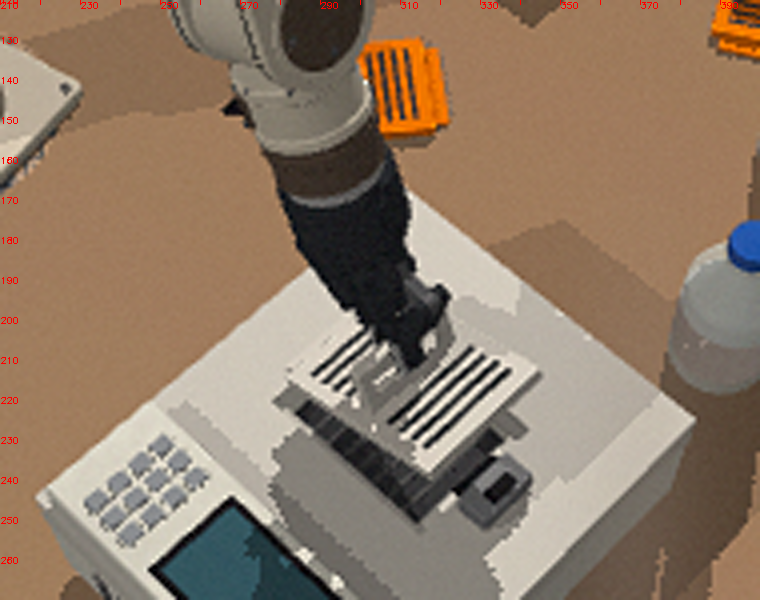

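View pics/d5.png

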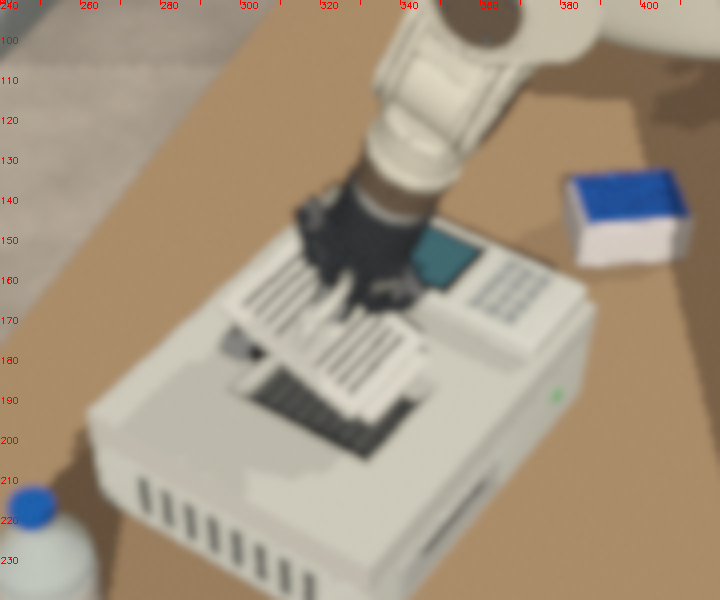

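Run:
```python
from h import *
np.set_printoptions(precision=4,suppress=True)
o=bot.get_obs(); W=eyes.camera("wrist");o=bot.get_obs()
print(o["eef_pos"],o["tool_rot"],o["clock"])
crop(W["color"],150,120,220,70,3,"pics/w6.png")
c,s=np.cos(YAW),np.sin(YAW)
for u,v in [(161,132),(365.5,129.5)]:
    P=plane(W,u,v,.13,o); q=P-BAY; print(P,"bay rel",c*q[0]+s*q[1],-s*q[0]+c*q[1])
```

```text
[ 0.5701 -0.0903  0.2179] [0.7641 0.6212 0.1098 0.135 ] 5.5
[ 0.5047 -0.0174  0.13  ] bay rel -0.07401842505803964 0.05899122925515242
[ 0.653  -0.0492  0.13  ] bay rel 0.07764692495586782 0.05828911888084311
```

View pics/w6.png

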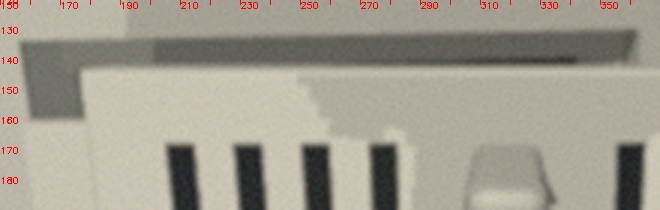

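```bash
cat > cmd.py <<'E'
from h import *
np.set_printoptions(precision=4,suppress=True)
R0=Rn.from_euler('z',-13.18,degrees=True).as_matrix()@np.array([[0,1,0],[1,0,0],[0,0,-1]])
p1=np.array([.532,.3152,.251])+R0@[-.387,.129,.034]; R1=R0@Rn.from_rotvec([-.349,.004,-.023]).as_matrix()
def show(lst,p0,R0):
    for a in lst:
        p,R=target(*a); t,r=delta(p0,R0,p,R); print(a,"travel",t,"dr",r)
E
python3 - <<'E'
from cmd import *
E
mv cmd.py cm.py
python3 - <<'E'
from cm import *
show([(20,-60,20),(20,-60,5),(20,-60,-4.5),(20,-69,-4.7),(20,-73,-6)],p1,R1)
E
```

```text
(20, -60, 20) travel [-0.0002 -0.0084  0.0234] dr [-0.0001  0.      0.    ]
(20, -60, 5) travel [-0.0002 -0.0136  0.0375] dr [-0.0001  0.      0.    ]
(20, -60, -4.5) travel [-0.0002 -0.0168  0.0465] dr [-0.0001  0.      0.    ]
(20, -69, -4.7) travel [-0.0002 -0.0253  0.0436] dr [-0.0001  0.      0.    ]
(20, -73, -6) travel [-0.0002 -0.0296  0.0434] dr [-0.0001  0.      0.    ]
```

```bash
python3 -m crank '{"dr":[[0,0,0],[0,0,0],[0,0,0],[0,0,0],[0,0,0],[0,0,0],[0,0,0]],"travel":[[0,-0.003,0.009],[0,-0.0084,0.0234],[0,-0.0136,0.0375],[0,-0.015,0.042],[0,-0.0168,0.0465],[0,-0.0168,0.0465],[0,-0.0168,0.0465]],"hand":[0,0,0,0,0,0,0]}'
python3 - <<'E'
from cm import *
print(target(20,-60,-4.5)[0])
for k in range(3):
  o=bot.get_obs(); W=eyes.camera("wrist"); print(o["eef_pos"],o["tool_rot"],o["ft_force"],o["clock"])
crop(W["color"],140,110,250,200,3,"pics/w7.png")
E
```

```text
clock: 6.38
eef_pos: [0.5699, -0.0911, 0.1685]
tool_rot: [0.764, 0.621, 0.11, 0.135]
ft_force: [0.5, 0.0, -1.8]
grip_width: 0.011
[ 0.5694 -0.0912  0.1676]
[ 0.5699 -0.0911  0.1685] [0.7644 0.6207 0.1098 0.1352] [ 0.493   0.0087 -1.7627] 6.375
[ 0.57   -0.0911  0.1685] [0.7644 0.6207 0.1098 0.1352] [-1.0071 -0.7059 -2.0997] 6.425
[ 0.5699 -0.0911  0.1685] [0.7645 0.6207 0.1098 0.1352] [ 0.0643 -0.4619 -3.3184] 6.475
```

View pics/w7.png

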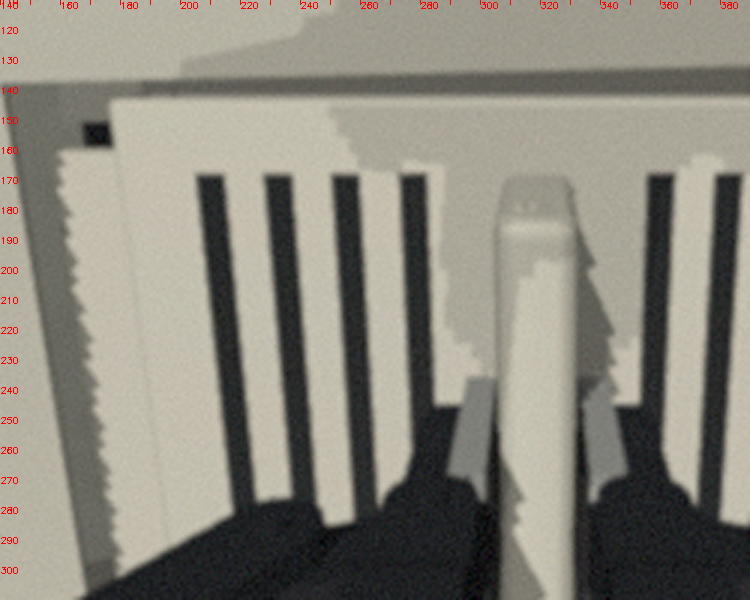

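```bash
python3 -m crank '{"dr":[[0,0,0],[0,0,0],[0,0,0],[0,0,0]],"travel":[[0,-0.003,-0.001],[0,-0.006,-0.002],[0,-0.0085,-0.003],[0,-0.0085,-0.003]],"hand":[0,0,0,0]}';  python3 -m crank '{"dr":[[0,0,0],[0,0,0],[0,0,0],[0,0,0]],"travel":[[0,-0.0015,0],[0,-0.003,0.0002],[0,-0.0046,0.0006],[0,-0.0046,0.0006]],"hand":[0,0,0,0]}'
python3 - <<'E'
from cm import *
print(target(20,-73,-6)[0])
for k in range(2):
  o=bot.get_obs(); W=eyes.camera("wrist"); print(o["eef_pos"],o["tool_rot"],o["ft_force"],o["clock"])
crop(W["color"],140,110,250,200,3,"pics/w8.png")
E
```

```text
clock: 7.02
eef_pos: [0.5604, -0.0891, 0.1678]
tool_rot: [0.765, 0.621, 0.109, 0.135]
ft_force: [-0.3, -1.0, -2.2]
grip_width: 0.011
clock: 7.52
eef_pos: [0.5565, -0.0883, 0.1655]
tool_rot: [0.765, 0.621, 0.109, 0.135]
ft_force: [-0.5, -0.7, -3.5]
grip_width: 0.0111
[ 0.5567 -0.0886  0.1661]
[ 0.5565 -0.0883  0.1655] [0.7645 0.6208 0.1094 0.1347] [-0.548  -0.7063 -3.4992] 7.525
[ 0.5565 -0.0883  0.1656] [0.7645 0.6208 0.1093 0.1347] [ 0.2331  0.7934 -2.9981] 7.575
```

View pics/w8.png

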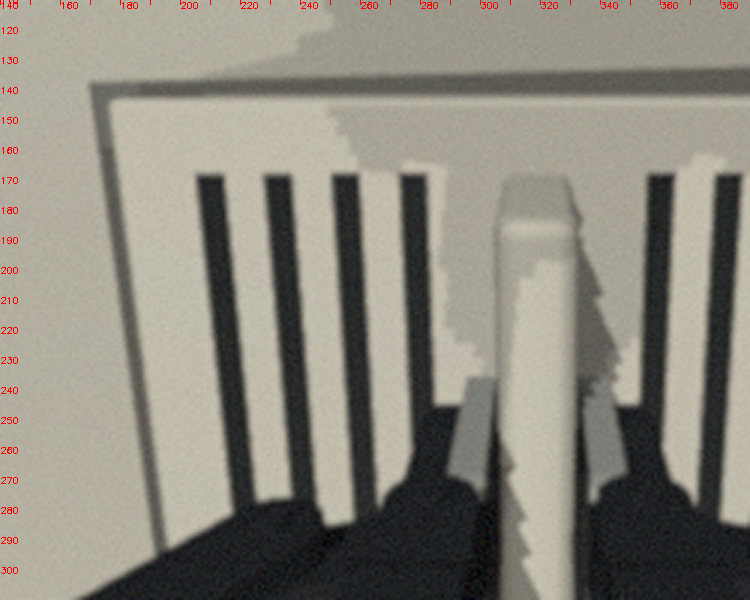

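```bash
cat >> cm.py <<'E'
p2=p1+R1@[0,-.0168,.0465]+R1@[0,-.0131,-.0024]; R2=R1
E
python3 - <<'E'
from cm import *
show([(17,-73.7,-6),(14,-74,-6),(11,-74.5,-6),(9,-75,-6)],p2,R2)
E
```

```text
(17, -73.7, -6) travel [-0.0002  0.0005  0.003 ] dr [0.0523 0.     0.    ]
(14, -74, -6) travel [-0.0002  0.0008  0.0069] dr [0.1047 0.     0.    ]
(11, -74.5, -6) travel [-0.0002  0.0008  0.0107] dr [0.157 0.    0.   ]
(9, -75, -6) travel [-0.0002  0.0004  0.0133] dr [0.1919 0.     0.    ]
```

```bash
python3 -m crank '{"dr":[[0.026,0,0],[0.0523,0,0],[0.0785,0,0],[0.1047,0,0],[0.131,0,0],[0.157,0,0],[0.157,0,0]],"travel":[[0,0.0002,0.0015],[0,0.0005,0.003],[0,0.0006,0.005],[0,0.0008,0.0069],[0,0.0008,0.0088],[0,0.0008,0.0107],[0,0.0008,0.0107]],"hand":[0,0,0,0,0,0,0]}'
python3 - <<'E'
from cm import *
print(target(11,-74.5,-6)[0])
for k in range(2):
  o=bot.get_obs(); W=eyes.camera("wrist"); print(o["eef_pos"],o["tool_rot"],o["ft_force"],o["clock"])
cv2.imwrite("pics/w9.png",W["color"][:,:,::-1])
c=eyes.camera("side")["color"];crop(c,280,130,120,90,6,"pics/d9.png")
c=eyes.camera("scene")["color"];crop(c,260,170,110,90,6,"pics/s9.png")
E
```

```text
clock: 8.5
eef_pos: [0.5615, -0.0893, 0.1556]
tool_rot: [0.773, 0.627, 0.06, 0.074]
ft_force: [-0.8, 0.7, -2.3]
grip_width: 0.0108
[ 0.5609 -0.0894  0.1555]
[ 0.5615 -0.0893  0.1556] [0.7728 0.6275 0.0602 0.0742] [-0.7507  0.6712 -2.2716] 8.5
[ 0.5612 -0.0893  0.1556] [0.7728 0.6274 0.0603 0.0743] [-0.916  -0.3768 -2.7692] 8.55
```

View pics/w9.png

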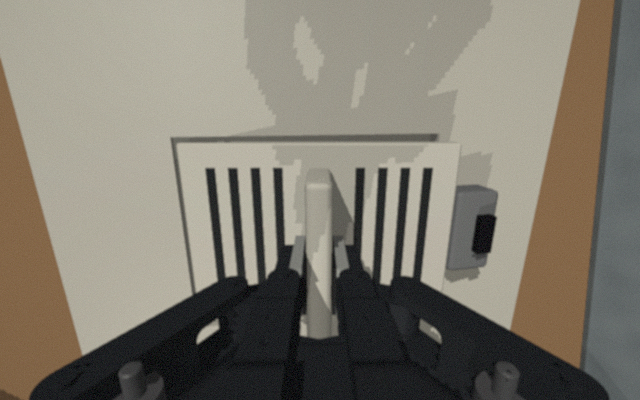

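View pics/s9.png

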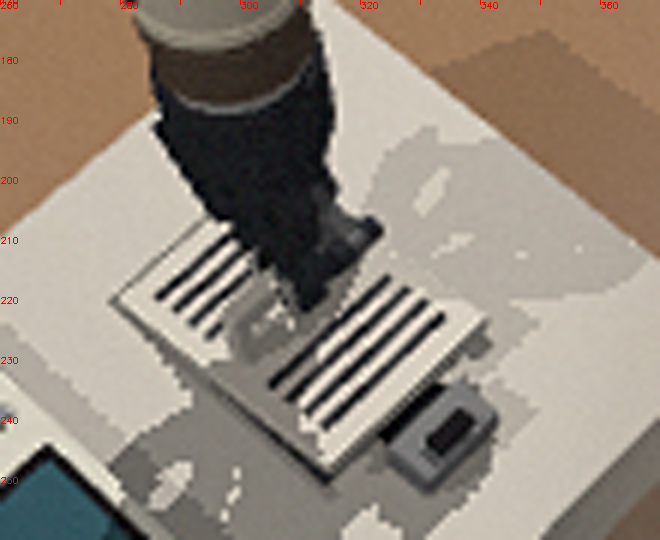

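```bash
cat >> cm.py <<'E'
p3=p2+R2@[0,.0008,.0107]; R3=R2@Rn.from_rotvec([.157,0,0]).as_matrix()
E
python3 - <<'E'
from cm import *
show([(11,-76,-6),(8.5,-76.3,-6),(7,-76.3,-6)],p3,R3)
E
```

```text
(11, -76, -6) travel [-0.0002 -0.0015 -0.0002] dr [0.     0.0001 0.    ]
(8.5, -76.3, -6) travel [-0.0002 -0.0011  0.003 ] dr [0.0437 0.0001 0.    ]
(7, -76.3, -6) travel [-0.0002 -0.0008  0.005 ] dr [0.0698 0.0001 0.    ]
```

```bash
python3 -m crank '{"dr":[[0,0,0],[0,0,0],[0.022,0,0],[0.0437,0,0],[0.0437,0,0]],"travel":[[0,-0.0008,0],[0,-0.0015,0],[0,-0.0013,0.0015],[0,-0.0011,0.003],[0,-0.0011,0.003]],"hand":[0,0,0,0,0]}'
python3 - <<'E'
from cm import *
print(target(8.5,-76.3,-6)[0])
for k in range(2):
  o=bot.get_obs(); W=eyes.camera("wrist"); print(o["eef_pos"],o["tool_rot"],o["ft_force"],o["ft_torque"],o["clock"])
cv2.imwrite("pics/w10.png",W["color"][:,:,::-1])
E
```

```text
clock: 9.32
eef_pos: [0.5604, -0.0891, 0.1527]
tool_rot: [0.774, 0.629, 0.046, 0.057]
ft_force: [-4.0, 0.2, 2.6]
grip_width: 0.011
[ 0.5604 -0.0893  0.1524]
[ 0.5604 -0.0891  0.1527] [0.7742 0.6287 0.0462 0.0569] [-4.0069  0.2016  2.5693] [0.139  0.6601 0.0231] 9.325
[ 0.5603 -0.0891  0.1527] [0.7742 0.6286 0.0464 0.0571] [-3.6613  2.1992  1.4694] [0.1474 0.6351 0.0407] 9.375
```

View pics/w10.png

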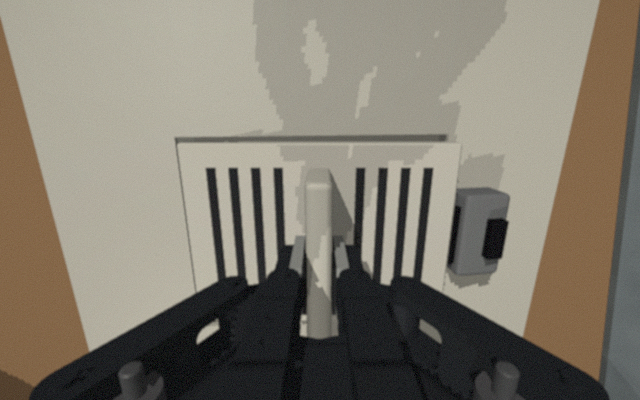

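```bash
python3 -m crank '{"dr":[[0,0,0],[0,0,0],[0,0,0],[0,0,0]],"travel":[[0,0,0],[0,0,0],[0,0,0],[0,0,0]],"hand":[0.05,0.05,0.05,0.05]}'; python3 -m crank '{"dr":[[0,0,0],[0,0,0],[0,0,0],[0,0,0],[0,0,0],[0,0,0]],"travel":[[0,0,-0.015],[0,0,-0.035],[0,0,-0.06],[0,0,-0.08],[0,0,-0.09],[0,0,-0.09]],"hand":[0.05,0.05,0.05,0.03,0,0]}'
python3 - <<'E'
from cm import *
for k in range(2):
  o=bot.get_obs(); W=eyes.camera("wrist"); print(o["eef_pos"],o["tool_rot"],o["ft_force"],o["grip_width"],o["clock"])
cv2.imwrite("pics/w11.png",W["color"][:,:,::-1])
c=eyes.camera("scene")["color"];crop(c,260,170,110,90,6,"pics/s11.png")
E
```

```text
clock: 9.93
eef_pos: [0.5607, -0.0892, 0.1528]
tool_rot: [0.774, 0.629, 0.047, 0.058]
ft_force: [0.2, -0.5, 0.1]
grip_width: 0.0498
clock: 10.68
eef_pos: [0.548, -0.0865, 0.243]
tool_rot: [0.774, 0.629, 0.047, 0.058]
ft_force: [-0.3, -0.2, -0.1]
grip_width: 0.0
[ 0.548  -0.0865  0.243 ] [0.7741 0.6286 0.0475 0.0584] [-0.2586 -0.195  -0.0917] 1.640703442015574e-05 10.675
[ 0.5475 -0.0864  0.2418] [0.7741 0.6286 0.0468 0.0577] [ 0.2631  0.6998 -0.6942] -0.0002663130028720197 10.725
```

View pics/w11.png

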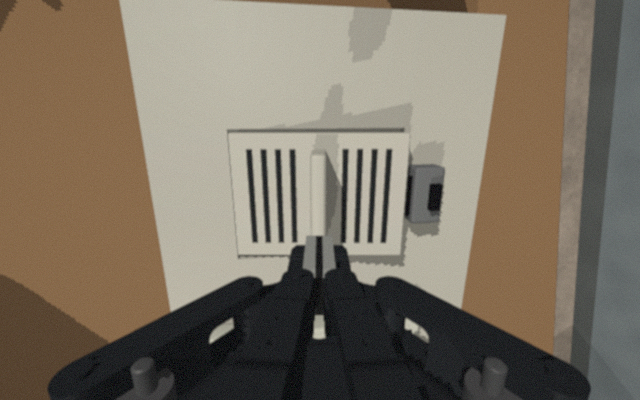

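View pics/s11.png

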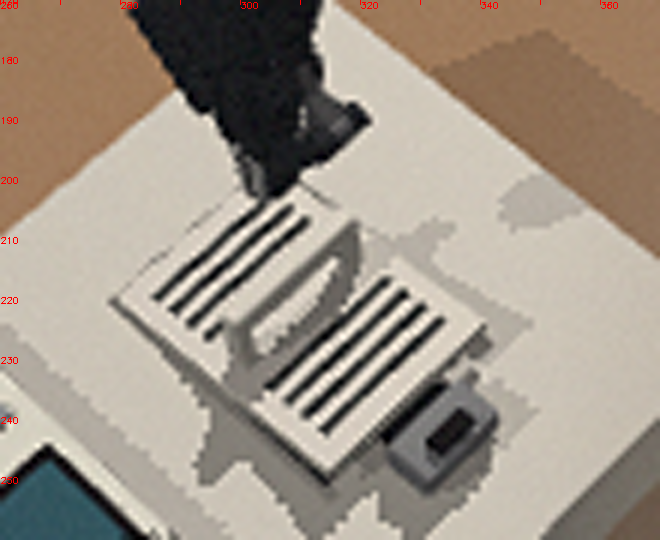

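```bash
cat >> cm.py <<'E'
p4=p3+R3@[0,-.0011,.003]; R4=R3@Rn.from_rotvec([.0437,0,0]).as_matrix(); p4=p4+R4@[0,0,-.09]
E
python3 - <<'E'
from cm import *
c,s=np.cos(YAW),np.sin(YAW); Ra=np.array([[c,-s,0],[s,c,0],[0,0,1]])
Rt=Ra@np.array([[0,1,0],[1,0,0],[0,0,-1.]])
for z in (.22,.18,.155):
    p=np.array([BAY[0],BAY[1],0])+Ra@[.052,0,z]; print(p,*delta(p4,R4,p,Rt))
E
```

```text
[ 0.6159 -0.101   0.22  ] [-0.0002  0.0661  0.0315] [0.1483 0.0001 0.    ]
[ 0.6159 -0.101   0.18  ] [-0.0002  0.0602  0.0711] [0.1483 0.0001 0.    ]
[ 0.6159 -0.101   0.155 ] [-0.0002  0.0565  0.0958] [0.1483 0.0001 0.    ]
```

```bash
python3 -m crank '{"dr":[[0.05,0,0],[0.1,0,0],[0.1483,0,0],[0.1483,0,0],[0.1483,0,0],[0.1483,0,0],[0.1483,0,0]],"travel":[[0,0.02,0.005],[0,0.045,0.015],[0,0.0661,0.0315],[0,0.063,0.05],[0,0.0602,0.0711],[0,0.0565,0.0958],[0,0.0565,0.0958]],"hand":[0,0,0,0,0,0,0]}'
python3 - <<'E'
from cm import *
for k in range(2):
  o=bot.get_obs(); W=eyes.camera("wrist"); print(o["eef_pos"],o["tool_rot"],o["ft_force"],o["grip_width"],o["clock"])
cv2.imwrite("pics/w12.png",W["color"][:,:,::-1])
c=eyes.camera("side")["color"];crop(c,270,120,120,90,6,"pics/d12.png")
E
```

```text
clock: 11.7
eef_pos: [0.6139, -0.1004, 0.1519]
tool_rot: [0.776, 0.63, -0.002, -0.003]
ft_force: [-0.7, 0.4, 0.5]
grip_width: -0.0004
[ 0.6139 -0.1004  0.1519] [ 0.7763  0.6303 -0.0023 -0.0026] [-0.6842  0.3906  0.5087] -0.0003824661992915114 11.7
[ 0.6149 -0.1006  0.1537] [ 0.7763  0.6304 -0.0013 -0.0015] [-0.2417 -0.7141  1.3983] 0.0002929622656696912 11.75
```

View pics/w12.png

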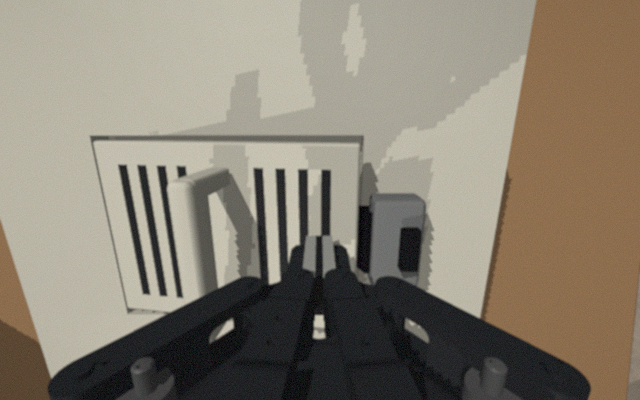

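View pics/d12.png

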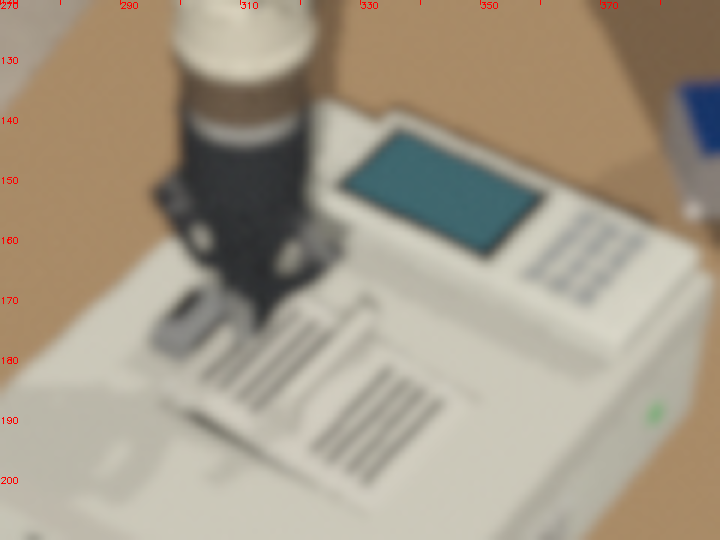

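```bash
python3 -m crank '{"dr":[[0,0,0],[0,0,0],[0,0,0],[0,0,0],[0,0,0],[0,0,0]],"travel":[[0,-0.008,0],[0,-0.008,0.004],[0,-0.008,0.008],[0,-0.008,0.012],[0,-0.008,0.016],[0,-0.008,0.016]],"hand":[0,0,0,0,0,0]}'
```

```text
clock: 12.6
eef_pos: [0.6085, -0.0992, 0.1393]
tool_rot: [0.776, 0.63, 0.0, 0.0]
ft_force: [1.4, -0.3, 1.3]
grip_width: -0.0
```

```bash
python3 -m crank '{"dr":[[0,0,0],[0,0,0],[0,0,0],[0,0,0]],"travel":[[0,0,0.002],[0,0,0.004],[0,0,0.004],[0,0,0.004]],"hand":[0,0,0,0]}'; python3 -m crank '{"dr":[[0,0,0],[0,0,0],[0,0,0]],"travel":[[0,0,0.0015],[0,0,0.003],[0,0,0.003]],"hand":[0,0,0]}'
```

```text
clock: 13.1
eef_pos: [0.6079, -0.0991, 0.135]
tool_rot: [0.776, 0.63, -0.0, -0.0]
ft_force: [-0.2, 0.2, -0.0]
grip_width: 0.0002
clock: 13.48
eef_pos: [0.6077, -0.099, 0.1317]
tool_rot: [0.776, 0.63, -0.0, -0.001]
ft_force: [0.3, 0.4, -0.7]
grip_width: 0.0001
```

Run:
```python
from cm import *
W=eyes.camera("wrist");o=bot.get_obs(); print(o["eef_pos"],o["ft_force"],o["clock"])
cv2.imwrite("pics/w13.png",W["color"][:,:,::-1])
c=eyes.camera("side")["color"];crop(c,270,120,120,90,6,"pics/d13.png")
```

```text
[ 0.6078 -0.0991  0.1318] [ 0.3036 -0.318   0.9728] 13.525
```

View pics/w13.png

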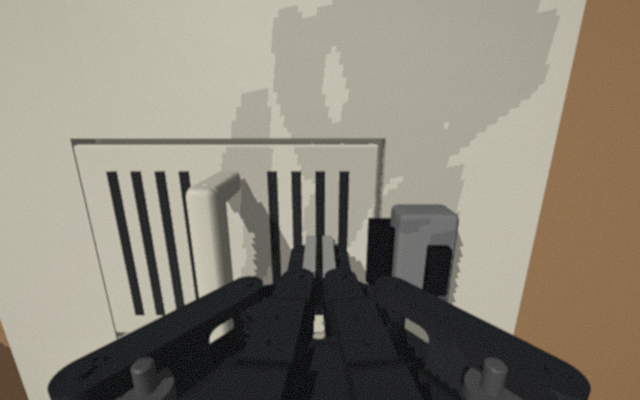

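View pics/d13.png

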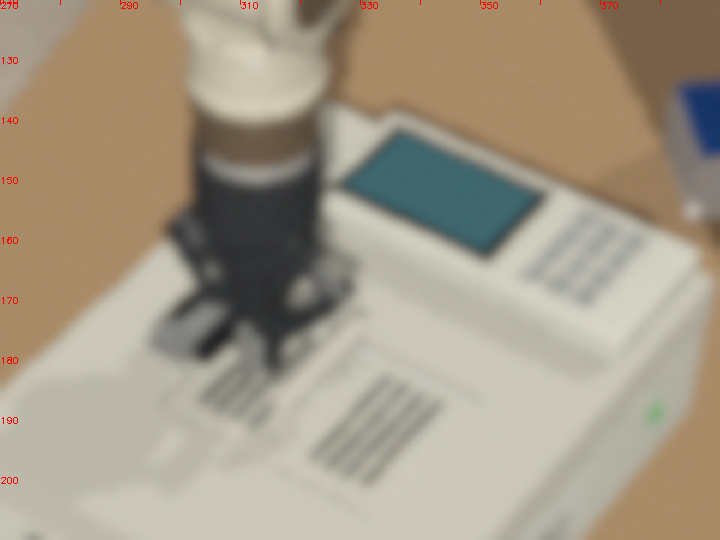

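The cover looks flush, with a nearly even rim gap and the nose over its end. I'll press it gently to confirm.

```bash
python3 -m crank '{"dr":[[0,0,0],[0,0,0],[0,0,0]],"travel":[[0,0,0.0015],[0,0,0.003],[0,0,0.003]],"hand":[0,0,0]}'; python3 -m crank '{"dr":[[0,0,0],[0,0,0],[0,0,0]],"travel":[[0,0,0.001],[0,0,0.002],[0,0,0.002]],"hand":[0,0,0]}'
```

```text
clock: 13.95
eef_pos: [0.6082, -0.0991, 0.1301]
tool_rot: [0.776, 0.63, 0.0, 0.0]
ft_force: [-1.2, -0.7, 4.7]
grip_width: 0.0001
clock: 14.32
eef_pos: [0.6083, -0.0991, 0.1301]
tool_rot: [0.776, 0.63, 0.001, 0.001]
ft_force: [-5.8, 0.8, 12.8]
grip_width: 0.0005
```

```bash
python3 -m crank '{"dr":[[0,0,0],[0,0,0],[0,0,0]],"travel":[[0,0,0.001],[0,0,0.002],[0,0,0.002]],"hand":[0,0,0]}'; python3 -m crank '{"dr":[[0,0,0],[0,0,0],[0,0,0],[0,0,0],[0,0,0],[0,0,0]],"travel":[[0,0,-0.01],[0,-0.02,-0.04],[0,-0.08,-0.09],[0,-0.14,-0.11],[0,-0.18,-0.12],[0,-0.18,-0.12]],"hand":[0,0,0,0,0,0]}'
python3 - <<'E'
from cm import *
o=bot.get_obs();W=eyes.camera("wrist"); print(o["eef_pos"],o["ft_force"],o["clock"])
cv2.imwrite("pics/w14.png",W["color"][:,:,::-1])
c=eyes.camera("scene")["color"];crop(c,260,170,110,90,6,"pics/s14.png"); cv2.imwrite("pics/sc14.png",c[:,:,::-1])
c=eyes.camera("side")["color"];crop(c,270,120,120,90,6,"pics/d14.png")
E
```

```text
clock: 14.7
eef_pos: [0.6083, -0.0992, 0.13]
tool_rot: [0.776, 0.63, 0.001, 0.001]
ft_force: [-8.9, 1.5, 20.7]
grip_width: -0.0001
clock: 15.45
eef_pos: [0.4296, -0.0617, 0.2469]
tool_rot: [0.776, 0.63, 0.001, 0.001]
ft_force: [1.0, 0.4, -0.4]
grip_width: -0.0001
[ 0.4296 -0.0617  0.2469] [ 0.9576  0.406  -0.3987] 15.45
```

View pics/w14.png

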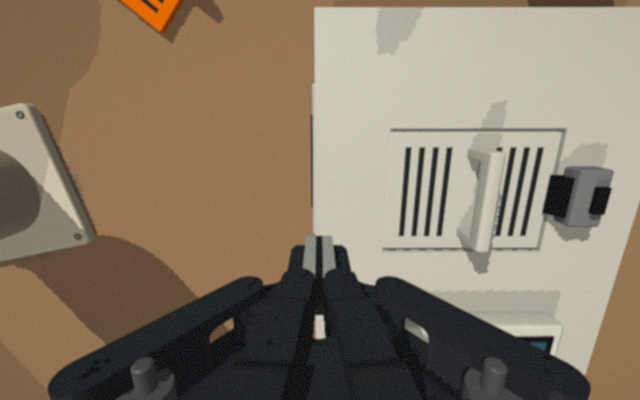

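View pics/s14.png

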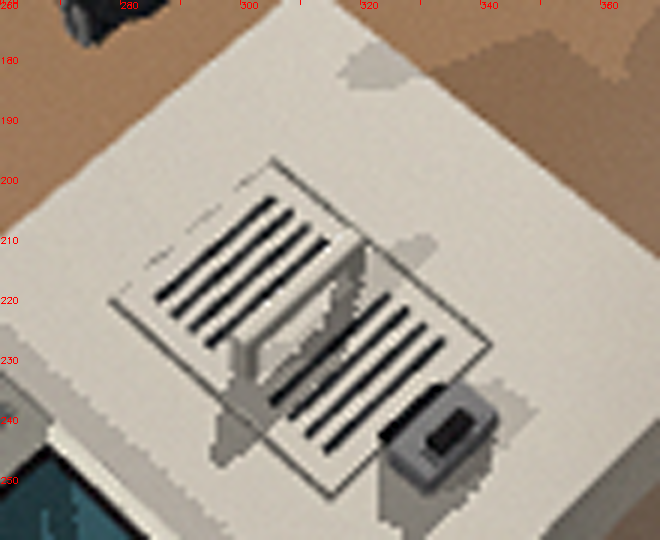

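View pics/sc14.png

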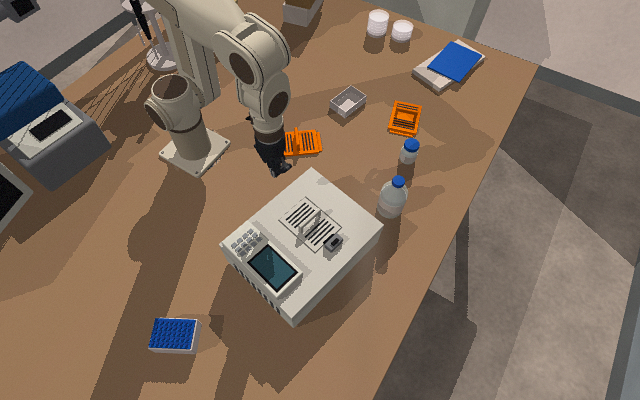

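View pics/d14.png

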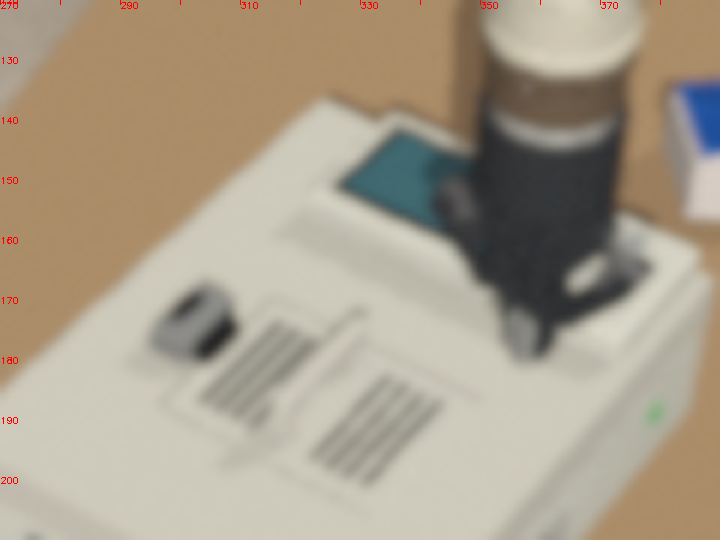

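The wrist view shows the cover flush in the bay, with a thin, even rim gap. The black nose at about (557,197) reaches over the cover's end, and the bystanders haven't moved. I'm handing in.

Run:
```python
from workcell import job
print(job.job_done())
```

```text
the job is handed in; nothing more can be done
None
```

The cover is seated flush in the air-filter bay with the catch nose over its end. I handed the job in at about 15.5 s of the 45 s allowed.

**What I did:** I gripped the cover by its handle and carried it tilted about 20°. I slid the lip under the ledge with the far end raised, then swung it down to about 8.5° until it met the catch bevel. There I let go and pressed the end down with the shut fingers.

**Last checks:**
- **Seating:** the fingertips hit a hard stop at z = 0.130 m, which is deck level, and it did not give at 13 to 21 N.
- **Cameras:** the views after the arm backed away show a thin, even gap around the cover and the black nose over its end. The bottle, jar, tip box and reservoir look unmoved, as do the orange look-alikes.
- **Contact:** the force reading after backing away was about zero, so the robot is touching nothing.

**Unconfirmed or off:**
- **Catch travel:** I had no catch reading, so the snap is judged from the pictures and the stop height. The cover went down with little force showing between steps, so I did not see the moment it snapped.
- **Ledge gap:** while hooking, the gap to the ledge looked 1 to 1.5 mm wider in the wrist picture than I had calculated. I corrected it before the final swing down.

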